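# Load and set the tumbler drying stand

## Robot

A 7-joint arm with a two-finger parallel gripper is mounted at the origin on a cart in front of the work surface, level with it; the furniture and walls round the work are solid. World frame = base frame: x ahead of the robot, y to its left, z up, the work surface at z = 0. Lengths are in m, angles in rad, forces in N, time in s.
With the tool pointing down it reaches from about 0.4 to 0.9 m from the base axis. Payload 5.6 kg.
Tool frame: the origin (TCP) lies midway between the tips of the shut fingers; the grasp point (between the pads) lies 19 mm behind it; z points along the fingers, y is the line along which they close (so a half turn about z gives the same grasp; the last joint's range is limited). The gripper opens to 92 mm and grips with 3 to 60 N. Pads are 20 mm wide; open, the fingers measure 128 mm over their backs; the gripper's body (75 mm by 189 mm) begins 69 mm behind the grasp point.
Start: joints at [1.249, 0.468, -0.012, 1.603, 0.006, 1.071, -0.056], TCP at [0.179, -0.625, 0.215] pointing down, gripper open.
Joint ranges: [-2.53, 2.53], [-0.31, 2.02], [-1.57, 1.55], [0.28, 2.44], [-1.29, 4.43], [0.15, 1.84], [-2.92, 2.92]. Speed limits (rad/s): [2.57, 2.57, 3.14, 3.14, 3.14, 3.14, 3.14].

## Interface

Orientations are given as a 3x3 rotation matrix whose columns are the frame's x, y, z axes.
In Python, from station import env, effector, solver, viewer, workorder, search_frame, tip_of gives the robot as it stands. Calls block until the motion is done:
- env.reach(position, orientation): joint-space move of the TCP to a pose.
- env.movel(position, frame=None, rate=0.15): straight line of the TCP; frame=None keeps the orientation; rate is the mean speed in m/s.
- env.goto_joints(angles): joint-space move.
- effector.release() and effector.grasp(squeeze=None): open the fingers fully, or close them until they stop; squeeze is the grip in N (None keeps the last).
- env.pause(seconds).
- solver.inverse_kinematics(position, orientation): joint angles nearest the present ones, or None.
- env.sense(): the state.
- viewer.read_camera(name): name is "scene" or "top" or "wrist"; returns (picture, depth): 400x640x3 uint8, red, green, blue; 400x640 float32, m along the optical axis (not along the pixel's ray), 0 where there is no reading.
- viewer.camera_info(name): a dict with "intrinsics" (3x3 intrinsics, pixels), "dist_coeffs" ([k1, k2, p1, p2, k3] as OpenCV has them; the pictures are not rectified), "eye" and "rotation" of the camera in the world; the wrist camera has in their place "T_tool_cam" (4x4, takes a point from camera to tool coordinates, whose origin is the TCP and whose axes are the flange's). Camera axes: x right, y up, looking along -z (the intrinsics and any distortion apply to the point x, -y, -z); pixel columns grow to the right and rows downward; lengths in m; the calibration is good to about 2 mm. A picture is of the moment at which its call begins: read the wrist's pose just before it. camera_info takes no time and is no camera call.
A pose or a line that the arm cannot do raises env.PlanningError and nothing moves.
- workorder.finish_job(): hands the job in; it is judged then, once.
Trained networks look in the newest picture that a camera, given by its name, has taken for a name from the list of things; names that differ only in an ending like _2 or _b are one class to them, and where a whole thing is asked for, a point or a joint stands for the part that bears it (a point fixed in the world has none). Each returns a list of dicts, best first, with "score" (0 to 1); they miss things now and then, are a little off and sometimes report something else, mostly with a low value. They report only what shows in the picture. A call takes as long as a camera call. They do not tell look-alikes from the thing itself.
- search_frame(camera, name): "at" ([x, y, z] in m, in world coordinates, good to about 4 mm: the middle of the surface that is visible of it).
- tip_of(camera, name): "at" ([x, y, z] in m, in world coordinates, good to about 4 mm: a listed point, or the origin of a listed thing).
The state is a dict: "t": time; "joint_positions": joint angles; "joint_velocities": joint speeds; "tau": joint torques, N m; "ee_pos": TCP position; "tcp_rot": TCP orientation; "wrist_force": force on the tool from outside, world axes, zero at the start; "moment": the same for the moment, N m; "gripper_width": finger opening in m; "grasp_force": force on a finger pad.
Only numpy, scipy, OpenCV 4.12 (cv2) and the standard library are available. Lean on these libraries where they do the work, as an engineer would, in place of code of your own. Each camera call takes 0.05 s, during which the arm holds its last target. There are 200 camera calls.

## Task

Set up the drying stand for a run: first swing the air lever fully over to its off stop on the left, and leave it off while you stand every tumbler from the board mouth-down over a drying peg of its own, rim resting on the deck. Then turn the timer knob until its pointer stands at the set tab on its dial, and last of all swing the air lever so that its pointer stands at its own set tab. Do not disturb the tin.

Things in the scene. Friction and masses are not known exactly. Their poses are not given: they have to be found in the camera images.
- board: Wooden board lying on the cold glass hob to the left, 170 x 330 mm, 18 mm thick, its top about 20 mm above the work surface; fixed. Origin: centre of its underside; its y runs along the 330 mm (which points roughly towards the robot), its z is up, its x points to the left and somewhat ahead. The tumblers lie on it side by side, about 105 mm apart, one behind the other as seen from the robot, mouths to the left (roughly along the board's +x).
- stand: White counter-top drying stand, 250 (x) x 370 (y) mm, flat top (deck) 40 mm above the work surface; fixed. Origin: centre of its underside, z up; its +x side is the far side. Three upright steel drying pegs stand in a row along y near the far edge; near the front edge are the air lever (left, +y) and the timer knob (right, -y).
- lever_hinge (a point): The lever's hinge: centre of the hinge axis, 8 mm above the deck. The axis runs along the stand's x.
- lever_grip (a point): Centre of the lever's grip bar: a black sleeve 15 mm in diameter and 58 mm long, parallel to the hinge axis (the stand's x), 85 mm from the hinge. The lever is a U-shaped steel bail (rods 9 mm thick, 72 mm between rod centres), so the space below the bar is open down to a fixed drum of 44 mm radius round the hinge axis that carries the scale.
- air_lever (a joint): Angle of the air lever, rad, 0 to 1.3. 0 is off: the lever leans fully to the left (the stand's +y) against its stop, 0.65 from upright. It grows as the lever swings to the right (-y); upright at 0.65. Stays where it is left; about 2 N at the bar moves it.
- lever_pointer (a point): Tip of the lever's short pointer, a thin steel pin over the drum, 50 mm from the hinge axis.
- lever_tab (a point): The set tab of the lever's scale: a small black upright tab on the drum, 14 x 4.5 mm, that marks the wanted air setting. This point lies 50 mm from the hinge axis just where the pointer's tip is when the lever is set right. Nothing touches or moves the tab.
- air_tab (a joint): Angle of the lever's set tab, rad, on the same scale as the lever: the lever is set right when air_lever reads the same.
- timer_grip (a point): On the timer knob's axis (upright), 30 mm above the deck: where to grip. The knob has a dark round skirt 54 mm in diameter and 9 mm high, and on it a bar grip 50 mm long, 14 mm thick, whose top is 42 mm above the deck. Axes turn with the knob: the bar lies along x, and the pointer is at its -x end.
- timer (a joint): Angle of the timer knob, rad, 0 to 4.71. At 0 the pointer faces the robot (the stand's -x); it grows clockwise seen from above (at 1.57 the pointer is to the left, +y; at 3.14 to the far side). Stays where it is left; about 0.05 N m turns it.
- timer_pointer (a point): Tip of the knob's bright pointer ridge, 38 mm from its axis.
- timer_tab (a point): The set tab of the timer: a small black block 16 x 5 x 7 mm on the dial ring round the knob, marking the wanted drying time. This point lies 38 mm from the axis just where the pointer's tip is when the timer is set right. Nothing touches or moves the tab.
- timer_ring (a joint): Angle of the timer's set tab, rad, on the same scale as the timer: the timer is set right when timer reads the same.
- tin: Small round dark green tin, 66 mm across, 45 mm high, loose on the counter right of the stand; a bystander. Origin: centre of its underside.
- peg_0 (a point): Foot of the left drying peg, on the deck (axes as the stand's). The peg is 22 mm in diameter and 76 mm high with a rounded tip; pegs are 115 mm apart.
- peg_1 (a point): Foot of the middle drying peg, on the deck (axes as the stand's). The peg is 22 mm in diameter and 76 mm high with a rounded tip; pegs are 115 mm apart. A wall cabinet hangs beyond the pegs: front at world x = 0.61, underside 0.46 above the work surface, from y = -0.64 to 0.15; keep wrist and arm clear of it.
- peg_2 (a point): Foot of the right drying peg, on the deck (axes as the stand's). The peg is 22 mm in diameter and 76 mm high with a rounded tip; pegs are 115 mm apart.
- tumbler_0: A white square tumbler, 50 x 50 mm outside, 110 mm long, walls 4 mm, 0.11 to 0.21 kg, hollow with one open end; at first it lies on its side. Its x axis runs along its length from the closed foot to the open mouth; z is up as it lies; origin: middle of the length on the underside as it lies. May be absent.
- tumbler_0_mid (a point): Centre of this tumbler (half-way along, on its long axis, 25 mm from each side face); axes as the tumbler's. The mouth is 55 mm from it along +x, the foot 55 mm along -x.
- tumbler_1: A white square tumbler, 50 x 50 mm outside, 110 mm long, walls 4 mm, 0.11 to 0.21 kg, hollow with one open end; at first it lies on its side. Its x axis runs along its length from the closed foot to the open mouth; z is up as it lies; origin: middle of the length on the underside as it lies. May be absent.
- tumbler_1_mid (a point): Centre of this tumbler (half-way along, on its long axis, 25 mm from each side face); axes as the tumbler's. The mouth is 55 mm from it along +x, the foot 55 mm along -x.
- tumbler_2: A white square tumbler, 50 x 50 mm outside, 110 mm long, walls 4 mm, 0.11 to 0.21 kg, hollow with one open end; at first it lies on its side. Its x axis runs along its length from the closed foot to the open mouth; z is up as it lies; origin: middle of the length on the underside as it lies. May be absent.
- tumbler_2_mid (a point): Centre of this tumbler (half-way along, on its long axis, 25 mm from each side face); axes as the tumbler's. The mouth is 55 mm from it along +x, the foot 55 mm along -x.
Things that resemble listed ones, but are neither listed nor needed, are in the scene too. What is shaped like the tumbler_2 but green is not meant. What is shaped like the tumbler_0 but turquoise is not meant.

How it is judged:
On the way, in this order (a step that is already met when the one before it is completed fails the run):
1. the air lever is at its off stop (below 0.08 rad) (value of joint air_lever below 0.08 rad), for 0.2 s.
2. every tumbler stands mouth-down over a peg, the lever still off (((horizontal distance between tumbler_0_mid and peg_0 below 0.016 m and z of tumbler_0_mid in the frame of peg_0 below 0.061 m and angle between tumbler_0_mid's own x axis and vertical above 3.02 rad) or (horizontal distance between tumbler_0_mid and peg_1 below 0.016 m and z of tumbler_0_mid in the frame of peg_1 below 0.061 m and angle between tumbler_0_mid's own x axis and vertical above 3.02 rad) or (horizontal distance between tumbler_0_mid and peg_2 below 0.016 m and z of tumbler_0_mid in the frame of peg_2 below 0.061 m and angle between tumbler_0_mid's own x axis and vertical above 3.02 rad)) and ((horizontal distance between tumbler_1_mid and peg_0 below 0.016 m and z of tumbler_1_mid in the frame of peg_0 below 0.061 m and angle between tumbler_1_mid's own x axis and vertical above 3.02 rad) or (horizontal distance between tumbler_1_mid and peg_1 below 0.016 m and z of tumbler_1_mid in the frame of peg_1 below 0.061 m and angle between tumbler_1_mid's own x axis and vertical above 3.02 rad) or (horizontal distance between tumbler_1_mid and peg_2 below 0.016 m and z of tumbler_1_mid in the frame of peg_2 below 0.061 m and angle between tumbler_1_mid's own x axis and vertical above 3.02 rad)) and ((horizontal distance between tumbler_2_mid and peg_0 below 0.016 m and z of tumbler_2_mid in the frame of peg_0 below 0.061 m and angle between tumbler_2_mid's own x axis and vertical above 3.02 rad) or (horizontal distance between tumbler_2_mid and peg_1 below 0.016 m and z of tumbler_2_mid in the frame of peg_1 below 0.061 m and angle between tumbler_2_mid's own x axis and vertical above 3.02 rad) or (horizontal distance between tumbler_2_mid and peg_2 below 0.016 m and z of tumbler_2_mid in the frame of peg_2 below 0.061 m and angle between tumbler_2_mid's own x axis and vertical above 3.02 rad)) and value of joint air_lever below 0.08 rad), for 0.2 s.
3. the timer's pointer is at its tab (within 4 mm) (distance between timer_pointer and timer_tab below 0.004 m and value of joint air_lever below 0.08 rad), for 0.2 s.
4. the air lever's pointer is at its tab (within 5 mm) (distance between lever_pointer and lever_tab below 0.005 m), for 0.2 s.
At the end, for the whole second after the job is handed in: Every tumbler present is at rest mouth-down over a peg of its own (centre within 16 mm of the peg's axis, upright within 0.12 rad, rim within 6 mm of the deck); the timer's pointer is within 4 mm of its tab and the lever's pointer within 5 mm of its tab (((horizontal distance between tumbler_0_mid and peg_0 below 0.016 m and z of tumbler_0_mid in the frame of peg_0 below 0.061 m and angle between tumbler_0_mid's own x axis and vertical above 3.02 rad) or (horizontal distance between tumbler_0_mid and peg_1 below 0.016 m and z of tumbler_0_mid in the frame of peg_1 below 0.061 m and angle between tumbler_0_mid's own x axis and vertical above 3.02 rad) or (horizontal distance between tumbler_0_mid and peg_2 below 0.016 m and z of tumbler_0_mid in the frame of peg_2 below 0.061 m and angle between tumbler_0_mid's own x axis and vertical above 3.02 rad)) and ((horizontal distance between tumbler_1_mid and peg_0 below 0.016 m and z of tumbler_1_mid in the frame of peg_0 below 0.061 m and angle between tumbler_1_mid's own x axis and vertical above 3.02 rad) or (horizontal distance between tumbler_1_mid and peg_1 below 0.016 m and z of tumbler_1_mid in the frame of peg_1 below 0.061 m and angle between tumbler_1_mid's own x axis and vertical above 3.02 rad) or (horizontal distance between tumbler_1_mid and peg_2 below 0.016 m and z of tumbler_1_mid in the frame of peg_2 below 0.061 m and angle between tumbler_1_mid's own x axis and vertical above 3.02 rad)) and ((horizontal distance between tumbler_2_mid and peg_0 below 0.016 m and z of tumbler_2_mid in the frame of peg_0 below 0.061 m and angle between tumbler_2_mid's own x axis and vertical above 3.02 rad) or (horizontal distance between tumbler_2_mid and peg_1 below 0.016 m and z of tumbler_2_mid in the frame of peg_1 below 0.061 m and angle between tumbler_2_mid's own x axis and vertical above 3.02 rad) or (horizontal distance between tumbler_2_mid and peg_2 below 0.016 m and z of tumbler_2_mid in the frame of peg_2 below 0.061 m and angle between tumbler_2_mid's own x axis and vertical above 3.02 rad)) and linear speed of each of tumbler_0, tumbler_1, tumbler_2 below 0.02 m/s and distance between timer_pointer and timer_tab below 0.004 m and distance between lever_pointer and lever_tab below 0.005 m); the robot touches nothing.
It fails at once if the tin is pushed more than 30 mm (distance of tin from where it was at the start of the episode above 0.03 m).
Of tumbler_0, tumbler_1, tumbler_2 only 2 to 3 are there at a start; the rules pass over those that are not, and their reading is None.
At some moment in a run one of tumbler_0, tumbler_1, tumbler_2 may be knocked a few centimetres aside while the robot is not near it.
It also fails if it takes over 208 s, if anything falls off the work surface, if the arm or the gripper's body presses on something with over 40 N, if the wrist force passes 120 N, or if a joint passes its speed limit or range.

## Working session

There is one attempt and no reset: what is moved stays moved. The work goes in short steps, each a Python script; the robot and the scene stay as the last script left them, time stands still between calls to the robot, and variables do not carry over. Pictures are saved under pics/ and viewed, at most 14 in all, crops included, and the job is handed in when it is done.

```bash
mkdir -p pics; ls; cat > h.py <<'E'
import numpy as np, cv2
from station import env, effector, solver, viewer, workorder, search_frame, tip_of
def snap(cam,name=None):
    s=env.sense(); im,d=viewer.read_camera(cam)
    if name: cv2.imwrite(f'pics/{name}.png',im[:,:,::-1])
    return im,d,s
def campose(cam,s):
    ci=viewer.camera_info(cam); K=np.array(ci['intrinsics']); D=np.array(ci['dist_coeffs'],float)
    if 'eye' in ci: return K,D,np.array(ci['rotation']),np.array(ci['eye'])
    T=np.array(ci['T_tool_cam']); R=np.array(s['tcp_rot']); p=np.array(s['ee_pos'])
    return K,D,R@T[:3,:3],R@T[:3,3]+p
def cloud(cam,d,s):
    K,D,R,e=campose(cam,s); h,w=d.shape
    uv=np.stack(np.meshgrid(np.arange(w),np.arange(h)),-1).reshape(-1,1,2).astype(np.float64)
    n=cv2.undistortPoints(uv,K,D).reshape(h,w,2)
    P=np.stack([n[...,0]*d,-n[...,1]*d,-d],-1)@R.T+e
    P[d<=0]=np.nan
    return P
def proj(cam,pts,s):
    K,D,R,e=campose(cam,s); q=(np.atleast_2d(pts)-e)@R; q=q*[1,-1,-1]
    return cv2.projectPoints(q,np.zeros(3),np.zeros(3),K,D)[0].reshape(-1,2)
def down(a):
    "tool z down, tool y (closing line) at world heading a"
    y=np.array([np.cos(a),np.sin(a),0]); z=np.array([0,0,-1.]); return np.stack([np.cross(y,z),y,z],1)
E
python3 - <<'E'
from h import *
np.set_printoptions(precision=3,suppress=True)
for c in ['scene','top']:
    im,d,s=snap(c,c+'0')
    P=cloud(c,d,s); np.save(c+'P.npy',P)
    for n in ['board','stand','lever_hinge','lever_grip','lever_pointer','lever_tab','timer_grip','timer_pointer','timer_tab','tin','peg_0','tumbler_0_mid','tumbler_0']:
        r=tip_of(c,n); print(c,n,[(np.round(x['at'],3).tolist(),round(x['score'],2),proj(c,x['at'],s)[0].round().tolist()) for x in r[:6]])
print({k:np.round(v,2).tolist() for k,v in s.items()})
E
```

```text
pics
scene board [([0.467, 0.289, 0.006], 0.8, [256.0, 244.0])]
scene stand [([0.569, 0.27, 0.02], 0.51, [249.0, 225.0])]
scene lever_hinge [([0.455, -0.021, 0.05], 0.93, [328.0, 209.0]), ([0.454, -0.021, 0.097], 0.2, [328.0, 199.0])]
scene lever_grip [([0.454, -0.026, 0.132], 0.69, [329.0, 191.0]), ([0.452, -0.022, 0.098], 0.21, [328.0, 199.0])]
scene lever_pointer [([0.413, -0.164, 0.043], 0.73, [363.0, 204.0])]
scene lever_tab []
scene timer_grip [([0.585, -0.101, 0.04], 0.68, [326.0, 189.0]), ([0.44, -0.19, 0.07], 0.53, [364.0, 193.0]), ([0.411, -0.166, 0.043], 0.52, [363.0, 204.0])]
scene timer_pointer [([0.413, -0.166, 0.043], 0.59, [363.0, 204.0])]
scene timer_tab []
scene tin []
scene peg_0 [([0.585, 0.018, 0.041], 0.96, [302.0, 198.0]), ([0.573, -0.218, 0.037], 0.68, [350.0, 183.0]), ([0.581, -0.098, 0.038], 0.6, [326.0, 190.0]), ([0.57, 0.266, 0.045], 0.53, [249.0, 219.0]), ([0.362, 0.325, 0.041], 0.27, [259.0, 258.0])]
scene tumbler_0_mid [([0.57, 0.268, 0.047], 0.95, [248.0, 219.0]), ([0.54, 0.55, 0.026], 0.89, [180.0, 255.0])]
scene tumbler_0 [([0.566, 0.266, 0.019], 0.9
[... 1230 characters left out ...]
0])]
top tumbler_0 [([0.566, 0.266, 0.018], 0.95, [256.0, 174.0]), ([0.463, 0.293, 0.022], 0.82, [245.0, 203.0]), ([0.548, 0.556, 0.0], 0.67, [175.0, 177.0]), ([0.362, 0.327, 0.024], 0.56, [233.0, 231.0]), ([0.394, 0.549, 0.002], 0.56, [172.0, 220.0]), ([0.572, -0.217, 0.035], 0.24, [394.0, 178.0])]
{'t': 0.7, 'joint_positions': [1.25, 0.47, -0.01, 1.6, 0.01, 1.07, -0.06], 'joint_velocities': [0.0, 0.0, 0.0, 0.0, 0.0, -0.0, 0.0], 'tau': [-0.0, -52.03, -0.01, -24.4, -0.06, 0.01, 0.0], 'ee_pos': [0.18, -0.62, 0.21], 'tcp_rot': [[0.96, 0.28, 0.0], [0.28, -0.96, -0.0], [-0.0, 0.0, -1.0]], 'wrist_force': [0.65, -0.11, -0.1], 'moment': [0.01, 0.01, -0.0], 'grasp_force': 0.0, 'gripper_width': 0.09}
```

View crops.

```bash
python3 -c "
import cv2
a=cv2.imread('pics/top0.png')[130:300,140:500];b=cv2.imread('pics/scene0.png')[150:320,140:500]
cv2.imwrite('pics/c0.png',cv2.resize(cv2.vconcat([a,b]),None,fx=1.76,fy=1.76,interpolation=cv2.INTER_CUBIC))"
```

```text
(no output)
```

View pics/c0.png

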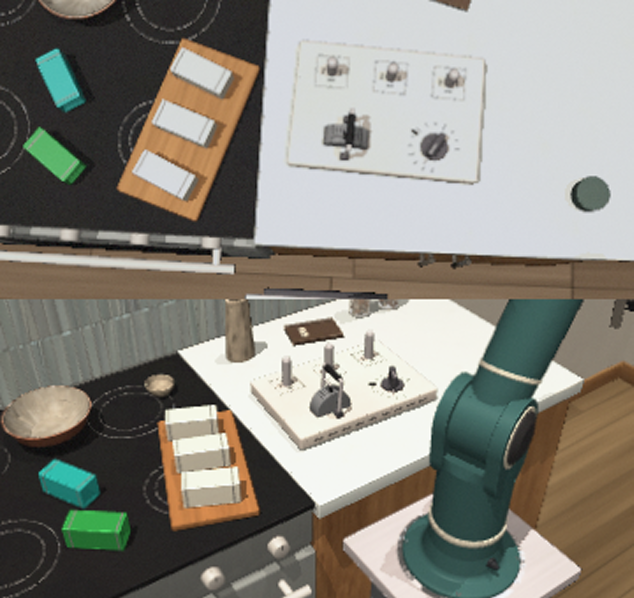

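The three white tumblers lie on the board at top-camera pixels (255,171), (246,200) and (234,230). The turquoise (175,176) and green (172,220) boxes on the hob are the look-alikes. The lever is at (337,205), the knob at (387,212) and the tin at (475,240). Next is a closer look with the wrist camera.

```bash
python3 - <<'E'
from h import *
np.set_printoptions(precision=3,suppress=True)
print(np.array(viewer.camera_info('wrist')['T_tool_cam']))
a=np.pi/2-0.065
for nm,p in [('w_stand',[0.42,-0.10,0.33]),('w_board',[0.45,0.27,0.36])]:
    try: env.reach(p,down(a))
    except env.PlanningError as e:
        print('flip',e); env.reach(p,down(a+np.pi))
    env.pause(.3)
    im,d,s=snap('wrist',nm); P=cloud('wrist',d,s); np.save(nm+'P.npy',P)
    print(nm,s['t'],s['ee_pos'],np.array(s['joint_positions']))
    for n in (['lever_hinge','lever_grip','lever_pointer','lever_tab','timer_grip','timer_pointer','timer_tab','peg_0'] if nm=='w_stand' else ['tumbler_0_mid']):
        print(n,[(np.round(x['at'],3).tolist(),round(x['score'],2),proj('wrist',x['at'],s)[0].round().tolist()) for x in tip_of('wrist',n)[:4]])
E
python3 -c "
import cv2
cv2.imwrite('pics/c1.png',cv2.resize(cv2.vconcat([cv2.imread('pics/w_stand.png'),cv2.imread('pics/w_board.png')]),None,fx=.75,fy=.75))"
```

```text
[[-0.001  0.971  0.241  0.067]
 [ 1.     0.     0.002 -0.001]
 [ 0.002  0.241 -0.971 -0.171]
 [ 0.     0.     0.     1.   ]]
w_stand 3.8167 [ 0.42 -0.1   0.33] [ 0.92   0.023 -0.757  1.915  0.016  1.211  1.662]
lever_hinge [([0.456, -0.017, 0.047], 0.83, [374.0, 189.0]), ([0.409, -0.168, 0.044], 0.35, [276.0, 166.0])]
lever_grip [([0.451, -0.023, 0.131], 0.66, [381.0, 200.0])]
lever_pointer [([0.457, -0.026, 0.098], 0.58, [374.0, 198.0])]
lever_tab [([0.455, -0.02, 0.049], 0.46, [372.0, 189.0])]
timer_grip [([0.449, -0.187, 0.075], 0.71, [264.0, 196.0])]
timer_pointer [([0.41, -0.171, 0.045], 0.84, [274.0, 166.0])]
timer_tab [([0.464, 0.291, 0.001], 0.57, [547.0, 177.0]), ([0.465, -0.157, 0.051], 0.49, [286.0, 201.0])]
peg_0 [([0.578, -0.104, 0.039], 0.86, [324.0, 261.0]), ([0.57, -0.216, 0.039], 0.84, [259.0, 260.0]), ([0.584, 0.013, 0.04], 0.64, [393.0, 260.0])]
w_board 5.9583 [0.45  0.269 0.36 ] [ 0.422  0.453 -1.361  1.665  0.45   1.395  0.504]
tumbler_0_mid [([0.544, 0.556, 0.029], 0.82, [484.0, 207.0]), ([0.568, 0.268, 0.045], 0.79, [324.0, 234.0])]
```

View pics/c1.png

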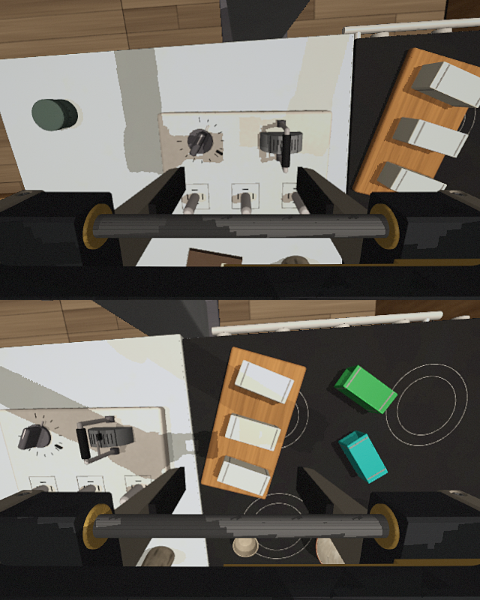

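The top half shows the knob at about (264,190) and the lever at about (375,190). The bottom half shows the three white tumblers on the board with their feet to the right, and the decoys to the left. I'll enlarge the knob and lever and extract the tumbler geometry from depth.

```bash
cat >> h.py <<'E'
def tumblers(cam,im,d,s):
    "white box tops on the board: list of (centre xy, heading of mouth, length, width)"
    P=cloud(cam,d,s); hsv=cv2.cvtColor(im,cv2.COLOR_RGB2HSV)
    m=(P[...,2]>.056)&(P[...,2]<.085)&(hsv[...,1]<70)&(P[...,1]>.12)&(P[...,1]<.46)&(P[...,0]>.25)&(P[...,0]<.68)
    m=cv2.morphologyEx(m.astype(np.uint8),cv2.MORPH_OPEN,np.ones((3,3)))
    n,l=cv2.connectedComponents(m); out=[]
    for i in range(1,n):
        q=P[l==i]
        if len(q)<80: continue
        c,(w,h),a=cv2.minAreaRect((q[:,:2]*1000).astype(np.float32))
        a=np.deg2rad(a)+(0 if w>h else np.pi/2)
        if np.sin(a)<0: a+=np.pi
        a%=2*np.pi
        out.append((np.array(c)/1000,a,max(w,h),min(w,h),np.nanmedian(q[:,2])))
    return out
E
python3 - <<'E'
from h import *
np.set_printoptions(precision=3,suppress=True)
for c in ['top','wrist']:
    im,d,s=snap(c)
    for t in tumblers(c,im,d,s): print(c,t[0],round(t[1],3),t[2:])
a=cv2.imread('pics/w_stand.png')
b=cv2.hconcat([cv2.resize(a[145:235,x:x+80],None,fx=5,fy=5,interpolation=cv2.INTER_CUBIC) for x in (225,335)])
cv2.imwrite('pics/c2.png',b)
E
```

```text
top [0.466 0.292] 1.214 (112.63521575927734, 45.46894454956055, np.float64(0.07007204188587846))
top [0.366 0.321] 1.14 (111.99224853515625, 50.394981384277344, np.float64(0.07037135967633135))
wrist [0.363 0.323] 1.14 (109.815185546875, 49.068214416503906, np.float64(0.0707813589008073))
wrist [0.464 0.294] 1.224 (109.58599090576172, 50.58945846557617, np.float64(0.07065189831024471))
wrist [0.566 0.268] 1.156 (110.14002990722656, 50.11146926879883, np.float64(0.07051988121202832))
```

View pics/c2.png

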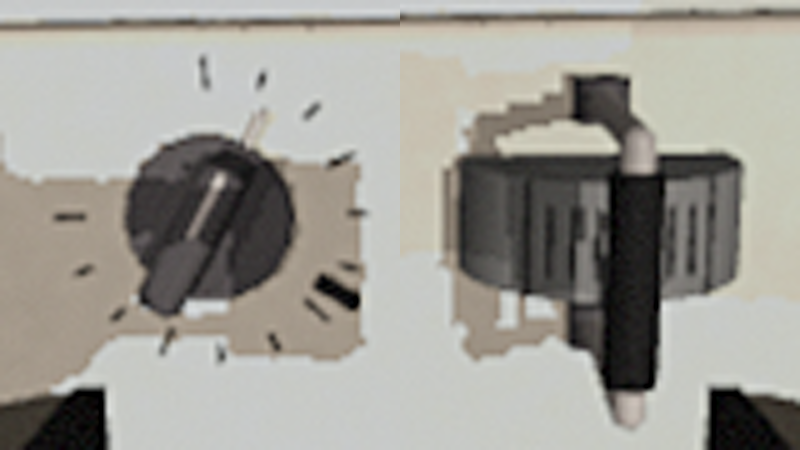

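The knob pointer (px ~278,168) points up and to the right, so timer is about 0.5. Its tab is at px ~(293,203), about 2.1 rad. The lever bar is roughly upright and hides its own tab. I'll swing the lever off first.

```bash
cat >> h.py <<'E'
TH=-0.06
SX=np.array([np.cos(TH),np.sin(TH),0]); SY=np.array([-np.sin(TH),np.cos(TH),0]); Z=np.array([0,0,1.])
H=np.array([0.455,-0.018,0.048])
def bar(phi,h=H): return h+.085*(np.sin(.65-phi)*SY+np.cos(.65-phi)*Z)
DN=down(np.pi/2+TH)
E
python3 - <<'E'
from h import *
np.set_printoptions(precision=3,suppress=True)
P=np.load('w_standP.npy'); im=cv2.imread('pics/w_stand.png')
m=(P[...,2]>.125)&(P[...,2]<.16)&(abs(P[...,0]-.455)<.06)&(abs(P[...,1]+.02)<.06)&(im.max(2)<90)
q=P[m]; print(len(q),q.min(0),q.max(0),np.median(q,0))
b=(q.min(0)+q.max(0))/2; b[2]=.131; print(b)
off=np.array([0,0,-.016])
env.reach(b+[0,0,.12],DN); env.movel(b+off); effector.grasp(5)
s=env.sense(); print(s['gripper_width'],s['wrist_force'],s['ee_pos'])
phi0=.65-np.arcsin(np.dot(b-H,SY)/.085); print('phi0',phi0)
h=b-.085*(np.sin(.65-phi0)*SY+np.cos(.65-phi0)*Z); h[2]=H[2]; print('h',h)
for ph in (.55,.4,.25,.12,.04,.0):
    env.movel(bar(ph,h)+off,rate=.1); s=env.sense(); print(ph,s['ee_pos'],s['wrist_force'],s['gripper_width'])
    if abs(np.dot(s['wrist_force'],SY))>12: break
np.save('hinge.npy',h)
effector.release(); env.movel(np.array(s['ee_pos'])+[0,0,.12],rate=.25)
env.reach([.40,-.05,.30],DN); env.pause(.2)
im,d,s=snap('wrist','w2'); np.save('w2P.npy',cloud('wrist',d,s)); print(s['t'])
for n in ['lever_hinge','lever_grip','lever_pointer','lever_tab','timer_grip','timer_pointer','timer_tab','peg_0']:
    print(n,[(np.round(x['at'],3).tolist(),round(x['score'],2),proj('wrist',x['at'],s)[0].round().tolist()) for x in tip_of('wrist',n)[:4]])
cv2.imwrite('pics/c3.png',cv2.resize(im[120:300,200:440,::-1],None,fx=3,fy=3,interpolation=cv2.INTER_CUBIC))
E
```

```text
519 [ 0.411 -0.032  0.125] [ 0.484 -0.015  0.143] [ 0.45  -0.025  0.139]
[ 0.448 -0.024  0.131]
0.014782444377200003 [-0.365  0.151  0.745] [ 0.448 -0.024  0.115]
phi0 0.720300597007301
h [ 0.448 -0.018  0.048]
0.55 [ 0.448 -0.008  0.116] [-0.154  2.463 -1.789] 0.014624636503049284
0.4 [0.449 0.004 0.114] [ 0.763  1.226 -2.733] 0.014799050611617102
0.25 [0.45  0.016 0.11 ] [ 0.983  0.273 -3.685] 0.014441518879063898
0.12 [0.451 0.025 0.105] [ 1.92  -0.175 -5.198] 0.014995135697793704
0.04 [0.451 0.031 0.102] [ 2.822  0.023 -3.644] 0.014910926944683087
0.0 [0.451 0.033 0.1  ] [ 0.743 -3.634  1.464] 0.014917782149797007
13.8833
lever_hinge [([0.455, -0.019, 0.045], 0.91, [342.0, 209.0])]
lever_grip [([0.454, 0.035, 0.114], 0.78, [388.0, 220.0]), ([0.455, -0.017, 0.044], 0.56, [343.0, 209.0])]
lever_pointer [([0.456, 0.01, 0.086], 0.57, [365.0, 217.0]), ([0.455, 0.034, 0.113], 0.43, [388.0, 221.0])]
lever_tab [([0.455, -0.016, 0.095], 0.52, [347.0, 219.0])]
timer_grip [([0.447, -0.188, 0.076], 0.94, [223.0, 217.0]), ([0.456, -0.018, 0.049], 0.71, [343.0, 211.0])]
timer_pointer [([0.408, -0.172, 0.045], 0.66, [237.0, 184.0]), ([0.363, 0.324, 0.018], 0.64, [564.0, 132.0])]
timer_tab [([0.463, -0.159, 0.046], 0.58, [250.0, 220.0])]
peg_0 [([0.576, -0.1, 0.042], 0.93, [295.0, 283.0]), ([0.588, 0.012, 0.041], 0.75, [364.0, 286.0]), ([0.572, -0.214, 0.039], 0.71, [225.0, 284.0])]
```

View pics/c3.png

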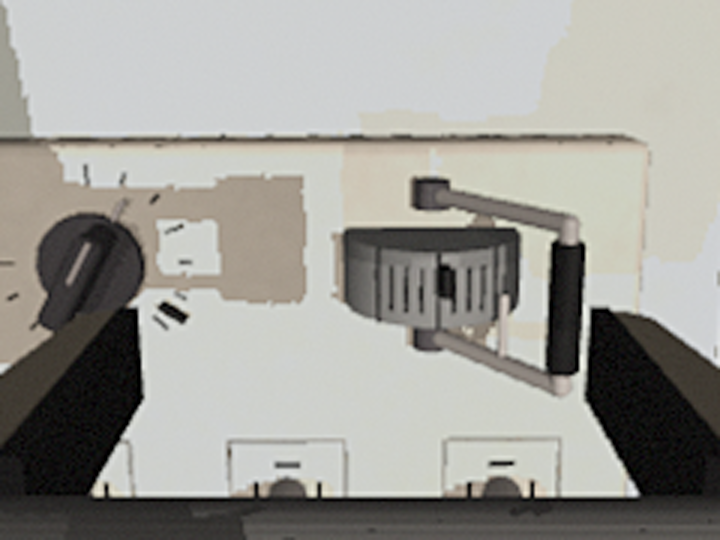

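The lever is against its left stop, with the bar at crop (565,310). Its tab shows on the drum at crop (446,282), and the knob's tab is at (172,312). Next I'll check reachability for a tilted pick and place.

```bash
cat >> h.py <<'E'
def Rpick(a,f,c):
    u=np.array([np.cos(a),np.sin(a),0]); z=np.sin(f)*u-np.cos(f)*Z; y=c*np.cross(u,Z); return np.stack([np.cross(y,z),y,z],1)
def Rplace(b,f,c):
    h=np.array([np.cos(b),np.sin(b),0]); z=np.cos(f)*h-np.sin(f)*Z; y=c*np.cross(Z,h); return np.stack([np.cross(y,z),y,z],1)
PEGS=np.array([[.585,.0145,.04],[.5785,-.101,.04],[.5715,-.2155,.04]])
E
python3 - <<'E'
from h import *
np.set_printoptions(precision=2,suppress=True)
P=np.load('w2P.npy'); im=cv2.imread('pics/w2.png')
g=cv2.cvtColor(im,cv2.COLOR_BGR2GRAY)
h=np.load('hinge.npy')
# tab on drum
reg=np.zeros(g.shape,bool); reg[205:225,343:355]=1
m=reg&(g<35); q=P[m]; print('tab',m.sum(),np.median(q,0)); r=q-np.array([.455,-.018,.048]); print('ang',.65-np.arctan2(np.median(r@SY),np.median(r[:,2])), 'with h',.65-np.arctan2(np.median((q-h)@SY),np.median((q-h)[:,2])))
ik=solver.inverse_kinematics
for f in (.6,.8,1.0):
  for c in (1,-1):
    for x,y,a in ((.363,.323,1.14),(.464,.294,1.224),(.566,.268,1.156)):
        R=Rpick(a,f,c); p=np.array([x,y,.05])-.02*np.array([np.cos(a),np.sin(a),0])+.019*R[:,2]
        print(f,c,'pick',x,ik(p,R),(ik(p-.1*R[:,2],R) is not None))
    for i in range(3):
        for b in (TH,TH+.25,TH-.25):
            R=Rplace(b,f,c); p=PEGS[i]+[0,0,.075]+.019*R[:,2]
            print(f,c,'peg',i,round(b,2),ik(p,R),(ik(p+[0,0,.12],R) is not None))
E
```

```text
tab 38 [ 0.45 -0.02  0.1 ]
ang 0.6247181368268412 with h 0.6247181368268413
0.6 1 pick 0.363 None False
0.6 1 pick 0.464 [ 0.66  1.19 -1.34  2.24  1.67  0.6  -2.02] True
0.6 1 pick 0.566 [ 0.1   0.65 -0.42  2.08 -1.2   0.24  0.54] True
0.6 1 peg 0 -0.06 None True
0.6 1 peg 0 0.19 None True
0.6 1 peg 0 -0.31 [ 0.23  0.65 -0.67  2.39  2.28  1.08 -1.07] True
0.6 1 peg 1 -0.06 None True
0.6 1 peg 1 0.19 [ 1.4   1.23 -1.33  2.35  2.58  0.65  0.12] True
0.6 1 peg 1 -0.31 None True
0.6 1 peg 2 -0.06 [ 1.52  1.24 -1.34  2.32  2.58  0.73  0.07] True
0.6 1 peg 2 0.19 [ 1.62  1.24 -1.33  2.23  2.35  0.38  0.5 ] True
0.6 1 peg 2 -0.31 [ 1.37  1.24 -1.34  2.36  2.57  1.1  -0.17] True
0.6 -1 pick 0.363 None False
0.6 -1 pick 0.464 [ 0.53  0.91 -1.09  2.24  1.63  0.26  1.03] True
0.6 -1 pick 0.566 [ 0.6   1.03 -1.14  2.05  1.32  0.38  1.42] True
0.6 -1 peg 0 -0.06 None True
0.6 -1 peg 0 0.19 None True
0.6 -1 peg 0 -0.31 [ 0.21  0.64 -0.64  2.39  2.28  1.07  2.05] True
0.6 -1 peg 1 -0.06 None True
0.6 -1 peg 1 0.19 [ 1.27  0.95 -1.11  2.36  2.95  0.54  2.7 ] True
0.6 -1 peg 1 -0.31 [ 0.48  0.61 -0.5
[... 2600 characters left out ...]
 2.11  0.45  1.14] False
1.0 -1 pick 0.566 [ 0.89  1.53 -1.33  2.13  1.87  0.35  1.33] True
1.0 -1 peg 0 -0.06 [ 0.43  0.47 -0.66  2.23  1.75  0.37  2.91] True
1.0 -1 peg 0 0.19 [-0.23  0.38  0.23  2.27  4.3   0.17  0.52] True
1.0 -1 peg 0 -0.31 [ 0.49  0.56 -0.86  2.2   1.64  0.67  2.78] True
1.0 -1 peg 1 -0.06 [-0.25  0.4   0.45  2.28  4.32  0.22  0.4 ] True
1.0 -1 peg 1 0.19 [ 1.24  0.94 -1.33  2.18  1.63  0.61 -2.48] True
1.0 -1 peg 1 -0.31 [ 0.7   0.52 -0.77  2.22  1.72  0.47  2.91] True
1.0 -1 peg 2 -0.06 [ 1.38  0.97 -1.33  2.13  1.66  0.67 -2.55] True
1.0 -1 peg 2 0.19 [ 0.87  0.5  -0.47  2.11 -0.81  0.18 -0.11] True
1.0 -1 peg 2 -0.31 [-0.08  0.43  0.46  2.23  4.37  0.18  0.27] True
```

```bash
cat >> h.py <<'E'
F=.8; C=1
def look():
    best=[]
    im,d,s=snap('top'); return tumblers('top',im,d,s)
def pick(c,a,f=F,lift=.2,zt=.071):
    u=np.array([np.cos(a),np.sin(a),0]); R=Rpick(a,f,C)
    g=np.array([c[0],c[1],zt-.025+.006])-.02*u*(f>0); p=g+.019*R[:,2]
    effector.release(); env.reach(p-.11*R[:,2],R); env.movel(p,rate=.2); effector.grasp(35)
    w=env.sense()['gripper_width']; print('width',w)
    if not .045<w<.056: return False
    env.movel(p+[0,0,lift],rate=.25); return True
def place(i,b=TH,f=F,pegs=PEGS):
    h=np.array([np.cos(b),np.sin(b),0]); R=Rplace(b,f,C)
    p=pegs[i]-.006*h+[0,0,.075]+.019*R[:,2]
    env.reach(p+[0,0,.13],R); s=env.sense(); print('above',s['t'],s['gripper_width'])
    f0=np.array(s['wrist_force'])
    for dz in (.07,.03,.002):
        env.movel(p+[0,0,dz],rate=.12); s=env.sense(); df=np.array(s['wrist_force'])-f0; print(dz,df.round(1))
        if np.linalg.norm(df)>15: return False
    effector.release(); env.movel(p+[0,0,.002]-.1*R[:,2],rate=.25); return True
E
python3 - <<'E'
from h import *
np.set_printoptions(precision=3,suppress=True)
env.reach([.45,.25,.36],DN); env.pause(.1)
im,d,s=snap('wrist'); T=tumblers('wrist',im,d,s)
T.sort(key=lambda t:-t[0][0]); print(s['t'],[(t[0],t[1],t[2:]) for t in T])
c,a=T[0][:2]
print(pick(c,a)); s=env.sense(); print(s['t'],s['wrist_force'],s['joint_positions'])
snap('scene','held0')
E
python3 -c "
import cv2
a=cv2.imread('pics/held0.png')[100:320,150:470]; cv2.imwrite('pics/c4.png',cv2.resize(a,None,fx=2,fy=2))"
```

```text
15.6167 [(array([0.566, 0.268]), np.float64(1.1613923008425415), (110.41461944580078, 50.5548210144043, np.float64(0.07058720795237236))), (array([0.464, 0.294]), np.float64(1.2146089173250498), (110.11898040771484, 50.36213684082031, np.float64(0.07067899352519746))), (array([0.363, 0.323]), np.float64(1.140205522790416), (110.36687469482422, 48.981998443603516, np.float64(0.07089559526265699)))]Traceback (most recent call last):
  File "<stdin>", line 7, in <module>
  File "h.py", line 57, in pick
    effector.release(); env.reach(p-.11*R[:,2],R); env.movel(p,rate=.2); effector.grasp(35)
                                                   ~~~~~~~~~^^^^^^^^^^^
station.PlanningError: the arm cannot follow that straight line within its joint ranges
[ WARN:0@0.007] global loadsave.cpp:275 findDecoder imread_('pics/held0.png'): can't open/read file: check file path/integrity
Traceback (most recent call last):
TypeError: 'NoneType' object is not subscriptable
```

```bash
python3 - <<'E'
from h import *
np.set_printoptions(precision=2,suppress=True)
print(np.array(env.sense()['joint_positions']))
ik=solver.inverse_kinematics
c=np.array([.566,.268]);a=1.16
for f in (.5,.65,.8):
  for C in (1,-1):
    R=Rpick(a,f,C);u=np.array([np.cos(a),np.sin(a),0])
    p=np.array([*c,.052])-.02*u+.019*R[:,2]
    for nm,d in (('ax',-R[:,2]),('up',Z)):
        for k in (0,.05,.1,.2): print(f,C,nm,k,ik(p+k*d,R))
E
```

```text
[ 0.83  0.78 -1.05  2.18 -0.46  0.19  0.09]
0.5 1 ax 0 [ 0.09  0.64 -0.47  2.04 -0.53  0.22 -0.16]
0.5 1 ax 0.05 [ 0.17  0.55 -0.52  2.06 -0.45  0.3  -0.24]
0.5 1 ax 0.1 [ 0.27  0.46 -0.58  2.07 -0.4   0.4  -0.29]
0.5 1 ax 0.2 [ 0.55  0.31 -0.78  2.05 -0.35  0.61 -0.32]
0.5 1 up 0 [ 0.09  0.64 -0.47  2.04 -0.53  0.22 -0.16]
0.5 1 up 0.05 [ 0.1   0.55 -0.48  2.03 -0.46  0.32 -0.27]
0.5 1 up 0.1 [ 0.12  0.46 -0.5   2.01 -0.39  0.42 -0.37]
0.5 1 up 0.2 [ 0.31  0.35 -0.72  1.92 -0.23  0.61 -0.58]
0.5 -1 ax 0 [ 0.49  0.91 -1.03  2.02  1.06  0.39  1.58]
0.5 -1 ax 0.05 [ 0.62  0.89 -1.17  2.04  0.99  0.49  1.65]
0.5 -1 ax 0.1 [ 0.74  0.88 -1.31  2.05  0.92  0.58  1.73]
0.5 -1 ax 0.2 [ 0.97  0.83 -1.54  2.04  0.74  0.75  1.88]
0.5 -1 up 0 [ 0.49  0.91 -1.03  2.02  1.06  0.39  1.58]
0.5 -1 up 0.05 [ 0.57  0.89 -1.16  2.    0.98  0.5   1.64]
0.5 -1 up 0.1 [ 0.63  0.86 -1.28  1.98  0.9   0.6   1.68]
0.5 -1 up 0.2 [ 0.72  0.81 -1.47  1.9   0.76  0.78  1.75]
0.65 1 ax 0 [ 0.63  1.05 -1.14  2.07  1.36  0.34 -1.73]
0.65 1 ax 0.05 [ 0.47  0.68 -0.79  2.11 -0.51  0.18 -0.04]
0.65 1 ax 0.1 [ 0.57  0.5
[... 1007 characters left out ...]
0.4   0.1 ]
0.8 1 up 0 [ 0.8   1.36 -1.34  2.1   1.68  0.48 -1.8 ]
0.8 1 up 0.05 [ 0.8   1.2  -1.35  2.1   1.47  0.41 -1.73]
0.8 1 up 0.1 [ 0.63  0.72 -1.    2.1  -0.54  0.17  0.  ]
0.8 1 up 0.2 [ 0.69  0.51 -1.05  2.05 -0.56  0.38 -0.12]
0.8 -1 ax 0 [ 0.8   1.36 -1.34  2.1   1.68  0.48  1.34]
0.8 -1 ax 0.05 [ 0.88  1.25 -1.35  2.14  1.47  0.42  1.48]
0.8 -1 ax 0.1 [ 0.95  1.05 -1.3   2.17  1.02  0.29  1.86]
0.8 -1 ax 0.2 [ 0.14  0.31 -0.01  2.25 -1.26  0.8  -2.4 ]
0.8 -1 up 0 [ 0.8   1.36 -1.34  2.1   1.68  0.48  1.34]
0.8 -1 up 0.05 [ 0.8   1.2  -1.35  2.1   1.47  0.41  1.42]
0.8 -1 up 0.1 [ 0.78  0.96 -1.27  2.1   0.96  0.26  1.76]
0.8 -1 up 0.2 [ 0.89  0.95 -1.53  2.04  0.85  0.48  1.79]
```

```bash
cat >> h.py <<'E'
F=.68; C=-1
def pick(c,a,f=F,lift=.17,zt=.0705):
    u=np.array([np.cos(a),np.sin(a),0]); R=Rpick(a,f,C)
    g=np.array([c[0],c[1],zt-.025+.006])-.02*u*(f>0); p=g+.019*R[:,2]
    effector.release(); env.reach(p+.12*Z,R); env.movel(p,rate=.2); effector.grasp(35)
    w=env.sense()['gripper_width']; print('width',w)
    if not .045<w<.056: return False
    env.movel(p+[0,0,lift],rate=.25); return True
E
python3 - <<'E'
from h import *
np.set_printoptions(precision=2,suppress=True)
print(pick([.566,.268],1.16)); s=env.sense(); print(s['t'],s['wrist_force'],np.array(s['joint_positions']))
ik=solver.inverse_kinematics
for i in range(3):
  for f in (F,):
    for b in (TH,TH+.15,TH-.15):
      R=Rplace(b,f,C); p=PEGS[i]+[0,0,.075]+.019*R[:,2]
      for dz in (0,.06,.13): print(i,f,b,dz,ik(p+dz*Z,R))
E
```

```text
width 0.049699276186336516
True
20.9083 [ 0.17 -0.05 -1.9 ] [ 0.81  0.92 -1.47  2.02  0.89  0.56  1.72]
0 0.68 -0.06 0 [ 0.81  0.92 -1.18  2.39  2.41  1.05  2.62]
0 0.68 -0.06 0.06 [ 0.92  0.85 -1.36  2.37  2.23  1.    2.76]
0 0.68 -0.06 0.13 [ 0.96  0.44 -1.29  2.33  2.07  0.61  2.69]
0 0.68 0.09 0 [ 0.95  0.99 -1.24  2.39  2.49  0.92  2.8 ]
0 0.68 0.09 0.06 [ 1.01  0.8  -1.32  2.37  2.34  0.76  2.81]
0 0.68 0.09 0.13 [ 1.06  0.42 -1.27  2.33  2.27  0.42  2.67]
0 0.68 -0.21 0 [ 0.67  0.88 -1.13  2.37  2.29  1.16  2.48]
0 0.68 -0.21 0.06 [ 0.79  0.8  -1.3   2.35  2.13  1.11  2.62]
0 0.68 -0.21 0.13 [ 0.94  0.75 -1.52  2.31  1.95  1.1   2.8 ]
1 0.68 -0.06 0 [ 1.19  1.03 -1.27  2.38  2.49  0.88  2.89]
1 0.68 -0.06 0.06 [ 1.24  0.8  -1.31  2.37  2.36  0.71  2.85]
1 0.68 -0.06 0.13 [ 1.28  0.43 -1.26  2.33  2.33  0.37  2.67]
1 0.68 0.09 0 [ 1.19  0.86 -1.11  2.36  2.72  0.58  2.72]
1 0.68 0.09 0.06 [ 1.19  0.61 -1.09  2.35  2.78  0.4   2.48]
1 0.68 0.09 0.13 [ 1.36  0.46 -1.26  2.3   2.58  0.21  2.6 ]
1 0.68 -0.21 0 [ 1.06  0.97 -1.22  2.39  2.43  1.03  2.71]
1 0.68 -0.21 0.06 [ 1.17  0.93 -1.41  2.37  2.24  1.    2.86]
1 0.68 -0.21 0.13 [ 1.19  0.43 -1.28  2.33  2.12  0.55  2.69]
2 0.68 -0.06 0 [ 1.37  0.89 -1.1   2.3   2.71  0.52  2.79]
2 0.68 -0.06 0.06 [ 1.38  0.65 -1.09  2.29  2.75  0.35  2.57]
2 0.68 -0.06 0.13 [ 1.54  0.55 -1.28  2.25  2.34  0.21  2.91]
2 0.68 0.09 0 [ 1.45  0.92 -1.11  2.25  2.76  0.33  2.9 ]
2 0.68 0.09 0.06 [ 1.44  0.69 -1.1   2.24  3.03  0.19  2.47]
2 0.68 0.09 0.13 [-0.57  0.8   1.53  2.31  4.39  1.32  0.46]
2 0.68 -0.21 0 [ 1.29  0.88 -1.11  2.33  2.6   0.7   2.71]
2 0.68 -0.21 0.06 [ 1.29  0.63 -1.09  2.32  2.55  0.51  2.59]
2 0.68 -0.21 0.13 [ 1.46  0.52 -1.28  2.27  2.24  0.37  2.84]
```

```bash
sed -i 's/env.reach(p+\[0,0,.13\],R)/env.reach(p+[0,0,.10],R)/; s/for dz in (.07,.03,.002)/for dz in (.05,.02,.002)/' h.py; python3 - <<'E'
from h import *
np.set_printoptions(precision=3,suppress=True)
print(place(2,-.21)); s=env.sense(); print(s['t'],np.array(s['joint_positions']),s['wrist_force'])
snap('scene','p2'); im,d,s=snap('top')
print([(t[0],t[1],t[2:]) for t in tumblers('top',im,d,s)])
E
python3 -c "
import cv2
a=cv2.imread('pics/p2.png')[100:300,170:450]; cv2.imwrite('pics/c5.png',cv2.resize(a,None,fx=2.5,fy=2.5))"
```

```text
above 22.6083 0.04953339100036692
0.05 [0.3 1.2 1.5]
0.02 [-0.  -0.3  0.5]
0.002 [ 0.7 -0.2  1. ]
True
25.1833 [ 1.38   0.367 -1.079  2.398  2.521  0.259  2.486] [ 0.422 -0.548 -0.21 ]
[(array([0.468, 0.291]), np.float64(1.212161472283267), (112.17452239990234, 51.86063766479492, np.float64(0.07008732827179132))), (array([0.366, 0.321]), np.float64(1.1416847756179005), (114.12968444824219, 50.06966781616211, np.float64(0.07027288574072421)))]
```

View pics/c5.png

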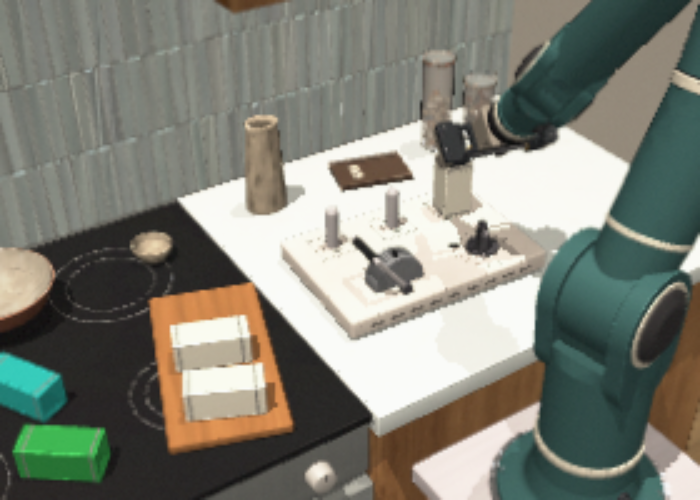

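The first tumbler stands on the right peg at crop (453,185). Two remain on the board at (210,340) and (225,388). On to the middle one.

```bash
python3 - <<'E'
from h import *
np.set_printoptions(precision=2,suppress=True)
T=sorted(look(),key=lambda t:-t[0][0]); c=T[0][0]+[-.003,.002]; a=T[0][1]; print(c,a)
env.reach([.47,.2,.3],DN)
ok=False
for f in (.68,.6,.5):
    try: ok=pick(c,a,f); print(f); break
    except env.PlanningError as e: print(f,e)
s=env.sense(); print(ok,s['t'],np.array(s['joint_positions']),s['ee_pos'])
if ok: print(place(1,-.21,f)); s=env.sense(); print(s['t'])
E
```

```text
[0.47 0.29] 1.2222921370699285
0.68 the arm cannot follow that straight line within its joint ranges
width 0.0495478946550104
0.6
True 33.375 [ 0.81  0.8  -1.55  2.16  0.86  0.56  1.63] [0.46 0.29 0.21]
above 34.8333 0.049409300634950255
0.05 [ 9.2 -1.8 -7.6]
0.02 [ 8.9 -0.6 -6.3]
0.002 [ 2.4 -2.   4.7]Traceback (most recent call last):
  File "<stdin>", line 10, in <module>
  File "h.py", line 69, in place
    effector.release(); env.movel(p+[0,0,.002]-.1*R[:,2],rate=.25); return True
                        ~~~~~~~~~^^^^^^^^^^^^^^^^^^^^^^^^^^^^^^^^^
station.PlanningError: the arm cannot follow that straight line within its joint ranges
```

```bash
python3 - <<'E'
from h import *
np.set_printoptions(precision=3,suppress=True)
s=env.sense(); print(s['t'],s['ee_pos'],s['gripper_width'],np.array(s['joint_positions']),s['wrist_force'])
R=np.array(s['tcp_rot']);p=np.array(s['ee_pos'])
for d in (.06,.08): print(solver.inverse_kinematics(p-d*R[:,2],R))
snap('scene','p1')
for k,v in ((.05,0),(.05,.02),(.07,.03),(.04,.02)):
    try: env.movel(p-k*R[:,2]+[0,0,v],rate=.2); print('ok',k,v); break
    except env.PlanningError as e: print(k,v,e)
E
python3 -c "
import cv2
a=cv2.imread('pics/p1.png')[100:300,170:450]; cv2.imwrite('pics/c6.png',cv2.resize(a,None,fx=2.5,fy=2.5))"
```

```text
36.8583 [ 0.588 -0.103  0.106] 0.09175816078142575 [ 1.015  0.949 -1.138  2.433  2.583  1.088  2.56 ] [ 0.235 -0.099 -0.633]
None
None
0.05 0 the arm cannot follow that straight line within its joint ranges
0.05 0.02 the arm cannot follow that straight line within its joint ranges
0.07 0.03 the arm cannot follow that straight line within its joint ranges
0.04 0.02 the arm cannot follow that straight line within its joint ranges
```

View pics/c6.png

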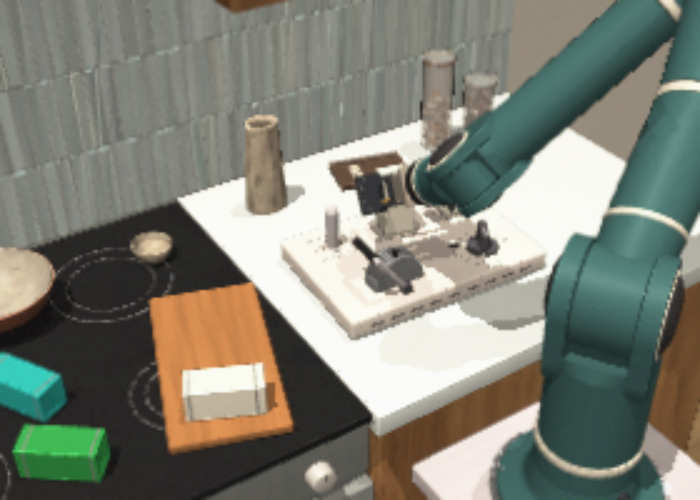

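The second tumbler is on the middle peg. The elbow is at its fold limit, so I'll exit straight up.

```bash
python3 - <<'E'
from h import *
np.set_printoptions(precision=3,suppress=True)
p=np.array(env.sense()['ee_pos'])
env.movel(p+[0,0,.13],rate=.2)
env.reach([.45,.15,.34],DN); env.pause(.1)
im,d,s=snap('wrist','w3'); print(s['t'],np.array(s['joint_positions']))
for t in tumblers('wrist',im,d,s): print(t)
P=cloud('top',*snap('top')[1:])
q=P[(abs(P[...,2]-.15)<.012)&(P[...,0]>.5)&(P[...,0]<.66)&(P[...,1]<.06)&(P[...,1]>-.3)]
for i in (1,2):
    k=q[np.linalg.norm(q[:,:2]-PEGS[i,:2],axis=1)<.05]; print(i,len(k),cv2.minAreaRect((k[:,:2]*1000).astype(np.float32)) if len(k) else 0,np.median(k[:,2]) if len(k) else 0)
snap('scene','p1b')
E
python3 -c "
import cv2
a=cv2.imread('pics/p1b.png')[100:300,170:450]; cv2.imwrite('pics/c7.png',cv2.resize(a,None,fx=2.5,fy=2.5))"
```

```text
39.5583 [ 0.681  0.229 -1.21   1.803  0.224  1.265  0.922]
(array([0.363, 0.323]), np.float64(1.1368452792850086), 110.7632064819336, 50.800804138183594, np.float64(0.07117653141800645))
1 248 ((570.7680053710938, -100.8687515258789), (49.872108459472656, 51.139469146728516), 77.70530700683594) 0.15073941893403786
2 239 ((564.3016967773438, -213.58192443847656), (51.08864974975586, 51.647727966308594), 75.85101318359375) 0.1505113849649704
```

View pics/c7.png

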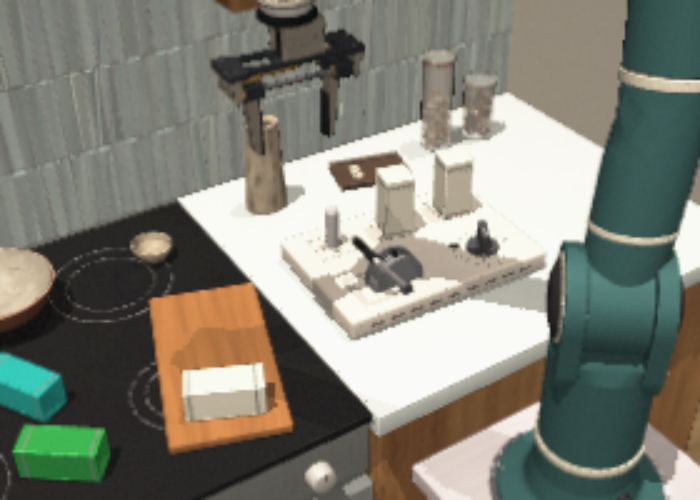

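Both placed tumblers stand upright with their tops at z = 0.15. The near tumbler is out of reach for a tilted grasp, so I'll first move it, tool pointing down, to the far spot on the board and re-grasp it there.

```bash
python3 - <<'E'
from h import *
np.set_printoptions(precision=3,suppress=True)
c=[.363,.323]; a=1.14
print(pick(c,a,0,.1))
R=Rpick(1.16,0,C); p=np.array([.566,.268,.0705-.025+.006-.019])
env.reach(p+.1*Z,R); env.movel(p+.002*Z,rate=.15); effector.release(); env.movel(p+.25*Z,rate=.3)
env.reach([.45,.25,.36],DN); env.pause(.1)
im,d,s=snap('wrist'); T=tumblers('wrist',im,d,s); print(s['t'],T)
c,a=T[0][:2]
ok=pick(c,a,.68); s=env.sense(); print(ok,s['t'],np.array(s['joint_positions']))
for b in (-.06,-.15,-.21):
    R=Rplace(b,.68,C); p=PEGS[0]+[.007,0,.075]+.019*R[:,2]
    for dz in (0,.05,.1): print(b,dz,solver.inverse_kinematics(p+dz*Z,R))
E
```

```text
width 0.04991153844777713
True
47.45 [(array([0.61 , 0.291]), np.float64(1.2274476174661584), 110.67916107177734, 50.67897415161133, np.float64(0.07057675806827676))]
width 0.04993827068931751
True 51.2417 [ 0.666  0.826 -1.276  1.882  0.52   0.518  2.109]
-0.06 0 [ 0.682  0.765 -0.999  2.379  2.454  0.917  2.44 ]
-0.06 0.05 [ 0.799  0.683 -1.149  2.366  2.305  0.843  2.565]
-0.06 0.1 [ 0.978  0.742 -1.417  2.337  2.111  0.895  2.818]
-0.15 0 [ 0.567  0.72  -0.928  2.371  2.369  0.959  2.348]
-0.15 0.05 [ 0.633  0.582 -1.002  2.36   2.245  0.839  2.422]
-0.15 0.1 [ 0.839  0.578 -1.26   2.33   2.071  0.841  2.64 ]
-0.21 0 [ 0.49   0.695 -0.88   2.362  2.306  0.98   2.297]
-0.21 0.05 [ 0.566  0.568 -0.966  2.35   2.18   0.876  2.391]
-0.21 0.1 [ 0.723  0.497 -1.144  2.322  2.027  0.821  2.554]
```

The tumbler was knocked aside to (0.61, 0.29); the fresh look caught it and it's now held. Placing it on the left peg.

```bash
sed -i 's/env.movel(p+\[0,0,.002\]-.1\*R\[:,2\],rate=.25); return True/env.movel(p+[0,0,.13],rate=.25); return True/' h.py; python3 - <<'E'
from h import *
np.set_printoptions(precision=3,suppress=True)
print(place(0,-.15,.68,PEGS+[.006,0,0]))
env.reach([.40,-.05,.30],DN); env.pause(.2)
im,d,s=snap('wrist','w4'); np.save('w4P.npy',cloud('wrist',d,s)); print(s['t'],np.array(s['joint_positions']))
for n in ['lever_grip','lever_pointer','lever_tab','timer_grip','timer_pointer','timer_tab']:
    print(n,[(np.round(x['at'],3).tolist(),round(x['score'],2),proj('wrist',x['at'],s)[0].round().tolist()) for x in tip_of('wrist',n)[:3]])
env.reach([.36,-.19,.26],DN); env.pause(.2)
im2,d,s=snap('wrist','w5'); np.save('w5P.npy',cloud('wrist',d,s))
for n in ['timer_grip','timer_pointer','timer_tab']:
    print(n,[(np.round(x['at'],3).tolist(),round(x['score'],2),proj('wrist',x['at'],s)[0].round().tolist()) for x in tip_of('wrist',n)[:3]])
P=cloud('top',*snap('top')[1:])
q=P[(abs(P[...,2]-.15)<.012)&(P[...,0]>.5)&(P[...,0]<.66)&(P[...,1]<.08)&(P[...,1]>-.3)]
for i in (0,1,2):
    k=q[np.linalg.norm(q[:,:2]-PEGS[i,:2],axis=1)<.05]; print(i,len(k),cv2.minAreaRect((k[:,:2]*1000).astype(np.float32)) if len(k) else 0,np.median(k[:,2]) if len(k) else 0)
b=cv2.hconcat([im[110:290,200:440,::-1],im2[110:290,200:440,::-1]])
sc,_,_=snap('scene'); b=cv2.vconcat([cv2.resize(b,(800,300),interpolation=cv2.INTER_CUBIC),cv2.resize(sc[100:250,170:570,::-1],(800,300),interpolation=cv2.INTER_CUBIC)])
cv2.imwrite('pics/c8.png',b)
E
```

```text
above 52.625 0.05114596805519743
0.05 [ 0.2 -1.4 -2.2]
0.02 [-0.7 -0.7 -1.5]
0.002 [-0.3  1.4  2.5]
True
57.1917 [-0.403 -0.086  0.423  2.076  0.04   1.146  1.513]
lever_grip [([0.456, 0.034, 0.114], 0.88, [389.0, 221.0])]
lever_pointer [([0.458, 0.011, 0.084], 0.63, [367.0, 217.0])]
lever_tab [([0.455, -0.015, 0.094], 0.59, [349.0, 218.0])]
timer_grip [([0.442, -0.19, 0.074], 0.77, [223.0, 212.0])]
timer_pointer [([0.41, -0.172, 0.044], 0.56, [239.0, 184.0])]
timer_tab [([0.463, -0.158, 0.048], 0.47, [252.0, 219.0])]
timer_grip [([0.446, -0.188, 0.076], 0.65, [325.0, 246.0])]
timer_pointer [([0.41, -0.168, 0.047], 0.57, [337.0, 212.0]), ([0.467, -0.158, 0.046], 0.55, [347.0, 250.0])]
timer_tab [([0.465, -0.158, 0.044], 0.63, [346.0, 248.0])]
0 249 ((590.1104736328125, 17.732255935668945), (49.787471771240234, 52.600135803222656), 81.4280776977539) 0.15085967657119737
1 247 ((570.9423217773438, -100.81231689453125), (49.827903747558594, 52.66941833496094), 78.01355743408203) 0.15070228622226356
2 240 ((564.91796875, -214.14468383789062), (51.53440856933594, 48.84343338012695), 77.4347152709961) 0.15014553369279326
```

View pics/c8.png

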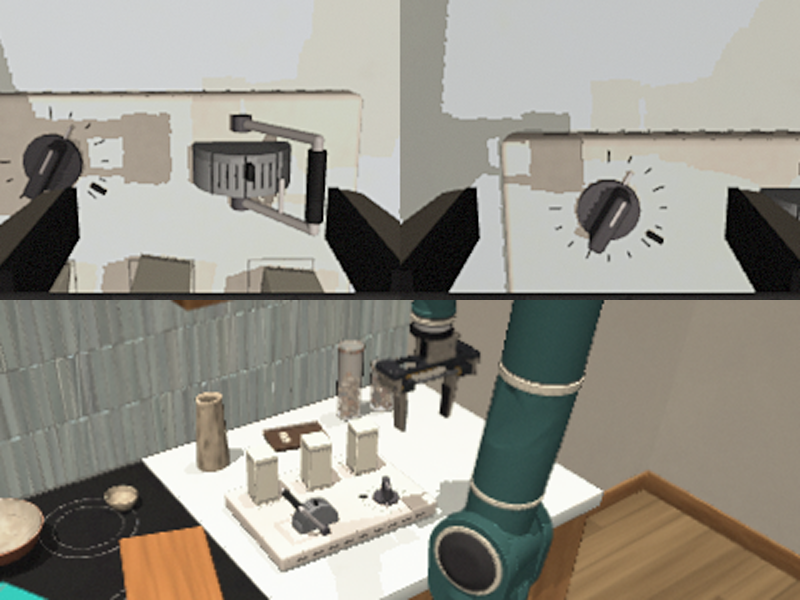

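All three tumblers are seated (bottom view: 263,475; 317,460; 363,447). The knob and its tab are clear in the upper right, at (607,210) and (654,238). I'll measure their bearings from depth.

```bash
python3 - <<'E'
from h import *
np.set_printoptions(precision=4,suppress=True)
def ang(v): return np.arctan2(v@SY[:2],-(v@SX[:2]))
for nm in ('w5','w4','w_stand'):
    P=np.load(nm+'P.npy'); g=cv2.imread(f'pics/{nm}.png').max(2)
    near=np.linalg.norm(P[...,:2]-[.445,-.188],axis=-1)<.06
    q=P[near&(P[...,2]>.077)&(P[...,2]<.09)]
    r=cv2.minAreaRect((q[:,:2]*1000).astype(np.float32)); 
    sk=P[near&(P[...,2]>.046)&(P[...,2]<.053)&(g<110)&(np.linalg.norm(P[...,:2]-[.445,-.188],axis=-1)<.03)]
    rad=np.linalg.norm(P[...,:2]-[.445,-.188],axis=-1)
    tb=P[(rad>.031)&(rad<.05)&(g<60)&(np.linalg.norm(P[...,:2]-[.464,-.156],axis=-1)<.018)]
    print(nm,'bar',len(q),r,np.median(q[:,2]) if len(q) else 0,'skirt',len(sk),cv2.minEnclosingCircle((sk[:,:2]*1000).astype(np.float32)) if len(sk) else 0)
    tc=(tb[:,:2].min(0)+tb[:,:2].max(0))/2; c=np.array(r[0])/1000
    print(' tab',len(tb),tb.mean(0),tc,'ang',ang(tb.mean(0)[:2]-c),'r',np.linalg.norm(tb.mean(0)[:2]-c))
    # longer axis direction of bar, toward robot
    bp=cv2.boxPoints(r); e1,e2=bp[1]-bp[0],bp[2]-bp[1]; e=e1 if np.linalg.norm(e1)>np.linalg.norm(e2) else e2
    e=e*(-1 if e[0]>0 else 1); print(' bar ang',ang(e),'heading',np.arctan2(e[1],e[0]))
E
```

```text
w5 bar 389 ((442.3359680175781, -187.52699279785156), (14.459162712097168, 49.484100341796875), 57.149009704589844) 0.0818514609203082 skirt 620 ((442.5299987792969, -187.76795959472656), 26.69552993774414)
 tab 28 [ 0.4689 -0.1509  0.0471] [ 0.4721 -0.1507] ang 2.1381207511368023 r 0.045186770975763256
 bar ang 0.5133581538552309 heading 2.5682347
w4 bar 338 ((442.5621643066406, -187.47116088867188), (13.644906997680664, 49.75328063964844), 57.09695816040039) 0.0816878474250704 skirt 561 ((442.2711486816406, -186.89389038085938), 26.436246871948242)
 tab 19 [ 0.4686 -0.1499  0.0467] [ 0.4684 -0.1501] ang 2.1167910850116476 r 0.04567389123503759
 bar ang 0.5142662979892589 heading 2.5673265
w_stand bar 306 ((442.11883544921875, -187.33056640625), (13.831886291503906, 48.835201263427734), 58.072391510009766) 0.08167927131095229 skirt 539 ((442.7889404296875, -186.99661254882812), 26.452999114990234)
 tab 19 [ 0.4686 -0.1502  0.0472] [ 0.4692 -0.1501] ang 2.1306333928922907 r 0.04558595860533294
 bar ang 0.49724165427078443 heading 2.584351
```

```bash
python3 - <<'E'
from h import *
np.set_printoptions(precision=2,suppress=True)
for k in (0,np.pi):
  for h in np.linspace(2.57,.94,6): print(round(h+k,2),solver.inverse_kinematics(np.array([.4424,-.1875,.057]),down(h+k)))
E
```

```text
2.57 [ 0.53  0.44 -0.23  2.11  0.18  0.6   2.74]
2.24 [ 0.34  0.43 -0.01  2.12  0.01  0.59  2.57]
1.92 [-0.14  0.48  0.58  2.15 -0.44  0.63  2.67]
1.59 [-0.14  0.48  0.57  2.15 -0.44  0.63  2.34]
1.27 [-0.13  0.48  0.57  2.15 -0.43  0.63  2.01]
0.94 [-0.13  0.47  0.56  2.15 -0.43  0.62  1.68]
5.71 [-0.23  0.51  0.69  2.16 -0.53  0.65  0.26]
5.39 [-0.26  0.52  0.74  2.16 -0.57  0.66 -0.02]
5.06 [-0.29  0.53  0.78  2.16 -0.61  0.68 -0.32]
4.73 [-0.32  0.55  0.81  2.16 -0.64  0.69 -0.62]
4.41 [-0.61  0.94  1.34  2.17 -1.12  1.06 -0.51]
4.08 [-0.61  0.94  1.34  2.17 -1.12  1.06 -0.84]
```

```bash
cat > turn.py <<'E'
from h import *
np.set_printoptions(precision=3,suppress=True)
AX=np.array([.4424,-.1875,0])
def turn(t0,t1,z=.057):
    hd=lambda t: np.pi+TH-t+np.pi       # bar heading (pointer end) + half turn
    effector.release(); env.reach(AX+[0,0,.16],down(hd(t0))); env.movel(AX+[0,0,z],rate=.15)
    effector.grasp(20); s=env.sense(); print('w',s['gripper_width'],s['wrist_force'])
    n=max(1,int(np.ceil(abs(t1-t0)/.15)))
    for t in np.linspace(t0,t1,n+1)[1:]:
        env.reach(AX+[0,0,z],down(hd(t))); s=env.sense()
        if np.linalg.norm(s['wrist_force'])>25: print('force',t,s['wrist_force']); break
    print(s['wrist_force'],s['moment'],s['gripper_width'])
    effector.release(); env.movel(AX+[0,0,.17],rate=.25)
def check(nm):
    env.reach([.36,-.19,.26],DN); env.pause(.2)
    im,d,s=snap('wrist',nm); P=cloud('wrist',d,s); g=im.max(2)
    ang=lambda v: np.arctan2(v@SY[:2],-(v@SX[:2]))
    rad=np.linalg.norm(P[...,:2]-AX[:2],axis=-1)
    q=P[(rad<.05)&(P[...,2]>.077)&(P[...,2]<.09)]; r=cv2.minAreaRect((q[:,:2]*1000).astype(np.float32))
    bp=cv2.boxPoints(r); e1,e2=bp[1]-bp[0],bp[2]-bp[1]; e=e1 if np.linalg.norm(e1)>np.linalg.norm(e2) else e2
    print(s['t'],'bar',r,ang(e),ang(-e))
    for n in ['timer_pointer','timer_tab']: print(n,[(x['at'],ang(np.array(x['at'])[:2]-AX[:2])) for x in tip_of('wrist',n)[:2]])
    cv2.imwrite(f'pics/{nm}c.png',cv2.resize(im[185:305,260:420,::-1],None,fx=5,fy=5,interpolation=cv2.INTER_CUBIC))
E
python3 - <<'E'
from turn import *
turn(.512,2.13); check('k1')
E
```

```text
w 0.049756718233119 [ 5.133 -2.645 -2.64 ]
[ 3.829 -1.665 -1.424] [-0.453 -1.094 -0.014] 0.04981832227224812
68.9833 bar ((442.3694152832031, -187.92843627929688), (49.589359283447266, 14.405242919921875), 55.915802001953125) 2.1056778446080386 -1.0359148089817547
timer_pointer [([0.4637, -0.1585, 0.0456], np.float64(2.1442922108139424))]
timer_tab [([0.4654, -0.1578, 0.0498], np.float64(2.16973816789558))]
```

View pics/k1c.png

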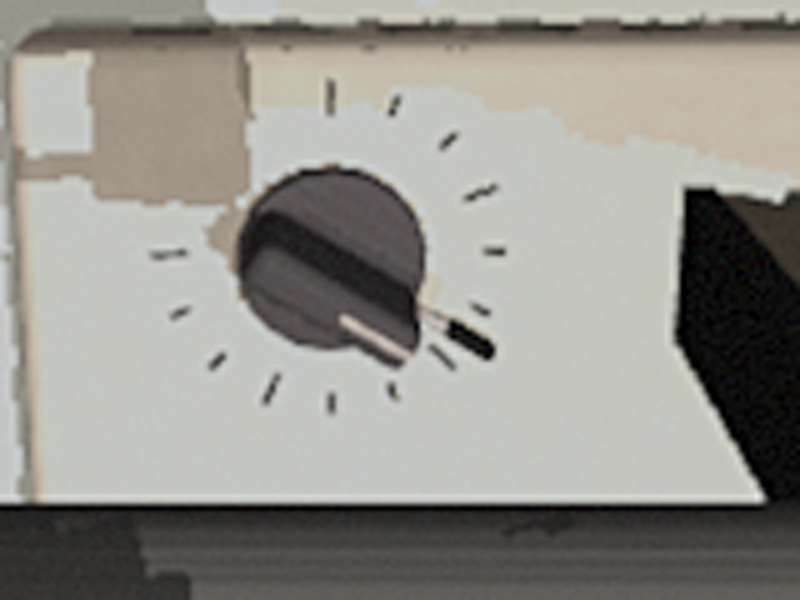

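The pointer tip at (430,310) lines up with the tab at (470,337), so the timer is set. Next I'll swing the lever to about 0.61 and check it.

```bash
cat > lev.py <<'E'
from h import *
np.set_printoptions(precision=3,suppress=True)
h=np.load('hinge.npy'); off=np.array([0,0,-.016])
def swing(p0,p1):
    effector.release(); env.reach(bar(p0,h)+[0,0,.1],DN); env.movel(bar(p0,h)+off,rate=.15); effector.grasp(5)
    print('w',env.sense()['gripper_width'])
    for ph in np.linspace(p0,p1,max(2,int(abs(p1-p0)/.15)+1))[1:]: env.movel(bar(ph,h)+off,rate=.08)
    s=env.sense(); print(s['wrist_force'],s['ee_pos'])
    effector.release(); env.movel(bar(p1,h)+[0,0,.1],rate=.25)
def check(nm):
    env.reach([.36,-.03,.27],DN); env.pause(.2)
    im,d,s=snap('wrist',nm); np.save(nm+'P.npy',cloud('wrist',d,s)); print(s['t'])
    for n in ['lever_grip','lever_pointer','lever_tab']: print(n,[(x['at'],.65-np.arctan2((np.array(x['at'])-h)@SY,x['at'][2]-h[2])) for x in tip_of('wrist',n)[:2]])
    print(proj('wrist',h+.05*Z,s))
    cv2.imwrite(f'pics/{nm}c.png',cv2.resize(im[170:290,240:400,::-1],None,fx=5,fy=5,interpolation=cv2.INTER_CUBIC))
E
python3 - <<'E'
from lev import *
swing(0.,.61); check('l1')
E
```

```text
w 0.014490959874620568
[ 0.138 -0.201  6.832] [ 0.449 -0.015  0.117]
76.1083
lever_grip [([0.4513, -0.0125, 0.1325], np.float64(0.5877346023230718))]
lever_pointer [([0.4568, -0.0203, 0.0963], np.float64(0.6952677298229389)), ([0.5905, 0.0222, 0.0984], np.float64(-0.11363621867407181))]
lever_tab []
[[334.56  252.136]]
```

View pics/l1c.png

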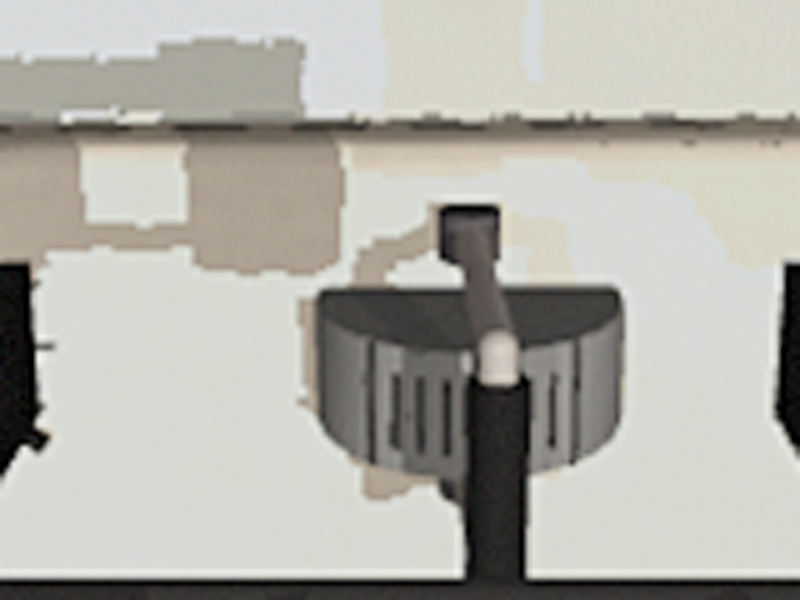

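The bar hides the tab and pointer from straight above, so I'll look from the side and measure the bar angle from depth.

```bash
python3 - <<'E'
from lev import *
P=np.load('l1P.npy'); g=cv2.imread('pics/l1.png').max(2)
q=P[(P[...,2]>.128)&(P[...,2]<.15)&(g<80)&(abs(P[...,0]-.45)<.05)&(abs(P[...,1]+.015)<.03)]
v=(q-h)@SY; y0=(np.percentile(v,2)+np.percentile(v,98))/2; print(len(q),v.min(),v.max(),'phi',.65-np.arcsin(y0/.085))
P=np.load('w2P.npy'); g=cv2.imread('pics/w2.png').max(2)
for nm,lim in (('off bar',0),):
    q=P[(P[...,2]>.10)&(P[...,2]<.14)&(g<80)&(abs(P[...,0]-.45)<.03)&(abs(P[...,1]-.035)<.03)]
    v=(q-h)@SY; print('off bar',len(q),v.min(),v.max(),'phi',.65-np.arcsin((v.min()+v.max())/2/.085))
env.reach([.40,.20,.24],DN); env.pause(.2)
im,d,s=snap('wrist','l2'); P=cloud('wrist',d,s); np.save('l2P.npy',P)
for n in ['lever_pointer','lever_tab']: print(n,[(x['at'],.65-np.arctan2((np.array(x['at'])-h)@SY,x['at'][2]-h[2])) for x in tip_of('wrist',n)[:2]])
u,v=proj('wrist',h+.05*Z,s)[0].astype(int); print(u,v)
u=max(u,60);cv2.imwrite('pics/l2c.png',cv2.resize(im[max(v-60,0):v+45,u-60:u+80,::-1],None,fx=5.5,fy=5.5,interpolation=cv2.INTER_CUBIC))
E
```

```text
485 -0.004564739535354997 0.010437516235613542 phi 0.612617992925875
off bar 455 0.04430981159378729 0.05823836242586647 phi 0.00246207798227005
lever_pointer [([0.4564, -0.02, 0.0979], np.float64(0.6883069323062634))]
lever_tab [([0.453, -0.0144, 0.0978], np.float64(0.5803619057921985))]
133 241
```

View pics/l2c.png

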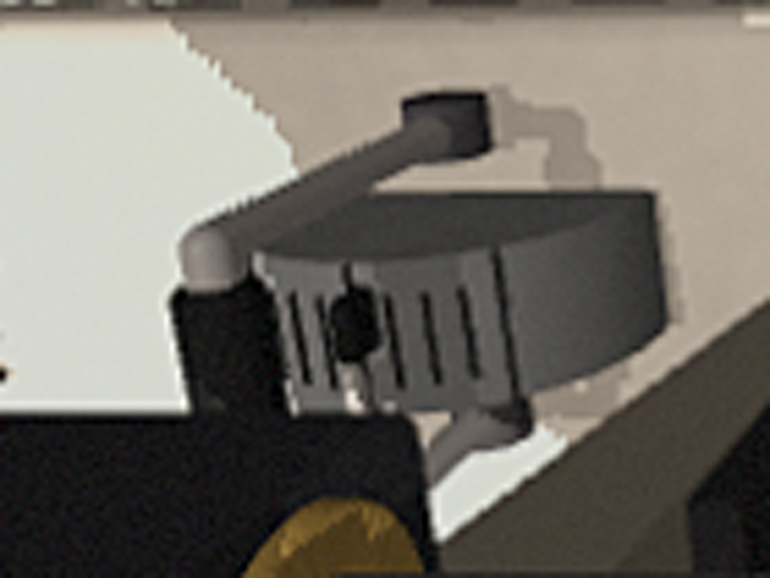

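The pointer tip at (355,385) meets the tab at (353,322). The depth readings agree: lever 0.613, tab about 0.62. Handing in.

```bash
python3 - <<'E'
from h import *
print(env.sense()['t'],workorder.finish_job())
E
```

```text
the job is handed in; nothing more can be done
77.5917 None
```

I handed the job in at 77.6 s. The lever was swung off first, all three tumblers stand mouth-down on pegs of their own, the timer and then the air lever were set to their tabs, and I did not go near the tin; the hand-in returned no verdict.

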